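# Load blood tubes into the analyser carrier in worklist order

### The job

The worklist was entered in the order in which the four blood tubes stand in the black transport block, counted from its orange end. Beginning at that end, move the tubes one after another straight into the white analyser carrier in the same order, counted from the carrier's own orange end (first tube into its first well, and so on), each upright and fully down in its well. Leave the other things on the worktop where they stand.

Things in the scene. Friction and masses are not known exactly. Their poses are not given: they have to be found in the camera images.
- tube_red: sample tube with a red cap, 75 mm long: glass 12 mm wide, rounded foot, cap 15 mm wide over the top 18 mm; 14 g. Origin: lower end, on the axis; z up to the cap. Starts upright in any well of the transport block, foot on the well floor, cap 63 to 81 mm above the worktop; may lean 4 degrees. Take it by the cap, fingers closing across the row (neighbours 32 mm away along it).
- tube_green: sample tube with a green cap, 75 mm long: glass 12 mm wide, rounded foot, cap 15 mm wide over the top 18 mm; 14 g. Origin: lower end, on the axis; z up to the cap. Starts upright in any well of the transport block, foot on the well floor, cap 63 to 81 mm above the worktop; may lean 4 degrees. Take it by the cap, fingers closing across the row (neighbours 32 mm away along it).
- tube_purple: sample tube with a purple cap, 75 mm long: glass 12 mm wide, rounded foot, cap 15 mm wide over the top 18 mm; 14 g. Origin: lower end, on the axis; z up to the cap. Starts upright in any well of the transport block, foot on the well floor, cap 63 to 81 mm above the worktop; may lean 4 degrees. Take it by the cap, fingers closing across the row (neighbours 32 mm away along it).
- tube_blue: sample tube with a light blue cap, 75 mm long: glass 12 mm wide, rounded foot, cap 15 mm wide over the top 18 mm; 14 g. Origin: lower end, on the axis; z up to the cap. Starts upright in any well of the transport block, foot on the well floor, cap 63 to 81 mm above the worktop; may lean 4 degrees. Take it by the cap, fingers closing across the row (neighbours 32 mm away along it).
- transport_block: black plastic block in which the tubes stand, 40 (x) by 154 (y) mm, 52 high. Orange end at +y; well 1 at y = +48, then 2, 3, 4 at +16, -16, -48 mm, all at x = 0, marked by 1 to 4 pips. Origin: centre of the underside, z up; fixed, any place and yaw. Wells are made like the carrier's.
- carrier: white analyser carrier, empty, 40 (x) by 159 (y) mm, 52 high. Orange end at +y; well 1 at y = +48, then 2, 3, 4 at +16, -16, -48 mm, all at x = 0, marked by 1 to 4 pips. Origin: centre of the underside, z up; fixed, any place and yaw. Each well: floor 6 mm above the worktop, bore 14.5 mm wide up to 38 mm, then a funnel that widens to 28 mm at the top (52 mm).
- dropper_bottle: brown glass dropper bottle with a black teat, 33 mm wide, 102 mm high, standing. A bystander: leave it where it stands (it may not end or be pushed more than 20 mm from its place). Origin: centre of its underside.
- sample_cup: small empty white sample cup, 30 mm wide and high. A bystander: leave it where it stands (it may not end or be pushed more than 20 mm from its place). Origin: centre of its underside.
- pink_vial: pink vial with a pink cap, 23 mm wide, 72 mm high, standing. A bystander: leave it where it stands (it may not end or be pushed more than 20 mm from its place). Origin: centre of its underside.

How it is judged:
By the outcome, as a careful person would: the job done as asked, in the order asked, and still so for the second after the job is handed in, with the robot touching nothing.
It also fails if it takes over 109 s, if anything falls off the work surface, if the arm or the gripper's body presses on something with over 40 N, if the wrist force passes 120 N, or if a joint passes its speed limit or range.

### The arm

A 6-joint arm with a two-finger parallel gripper is mounted at the origin on a cart in front of the work surface, level with it; the furniture and walls round the work are solid. World frame = base frame: x ahead of the robot, y to its left, z up, the work surface at z = 0. Lengths are in mm, angles in rad, forces in N, time in s.
With the tool pointing down it reaches from about 275 to 750 mm from the base axis. Payload 10.2 kg.
Tool frame: the origin (TCP) lies between the finger pads; the fingertips stand 11 mm ahead of it and the grasp point (between the pads) lies 8 mm behind it; z points along the fingers, y is the line along which they close (so a half turn about z gives the same grasp; the last joint's range is limited). The gripper opens to 85 mm and grips with 20 to 120 N. Pads are 22 mm wide; open, the fingers measure 114 mm over their backs; the gripper's body (76 mm by 85 mm) begins 54 mm behind the grasp point. The pads swing forward as they close: fully open they stand 13 mm farther back than shut.
Start: joints at [1.051, 0.313, 1.498, -0, 1.331, -0.223], TCP at [153.555, 502.048, 218.794] pointing down, gripper open.
Joint ranges: [-2.94, 2.94], [-0.97, 2.17], [0.19, 2.56], [-1.23, 4.37], [0.02, 3.11], [-2.88, 2.88]. Speed limits (rad/s): [2.39, 2.39, 3.01, 3.14, 3.14, 3.14].

### API

Orientations are given as a unit quaternion [w, x, y, z].
In Python, from rig import sense, eyes, finish_job gives the robot as it stands.
- The arm moves only by the shell command python3 -m jog 'ROWS' [FORCE]. ROWS is JSON, a list of rows, each a list of 7 numbers: the shift along the tool's x, y, z in m, then the turn, a rotation vector about the tool's x, y, z in rad, then the finger opening in m, from 0 to 0.0854. In form: [[dx, dy, dz, rx, ry, rz, gripper], ...]. A call has 1 to 5 rows; each row shifts and turns the commanded pose from where the row before left it, along the tool's axes as they then stand; what a row does not reach is not made up. A row lasts 1/10 s, in which the tool goes at most 50 mm and 8.59 degrees, less where a joint would pass 70% of its speed; a pose out of reach is approached as far as the arm can. A call is refused whole if a number of a shift passes 0.05 or a number of a turn 0.15, either way. A call with a gripper value outside its range is refused whole. The fingers move at their own pace and stop on an object; FORCE is the grip in N (left out, the last holds). Time passes only in rows, so rows that do not move let the fingers close. It gives the time, the measured TCP pose, the force, the opening and the grip force at its end, in the units of the state.
- sense(): the state, without advancing time (a new reading comes with each control period).
- eyes.capture(name): name is "side" or "top"; returns the picture (400x640x3 uint8, red, green, blue); there is no depth.
- eyes.calibration(name): a dict with "fx", "fy", "cx", "cy" (pixels), "dist" ([k1, k2, p1, p2, k3] as OpenCV has them; the pictures are not rectified), "cam_to_world" (4x4, takes a point from camera to world coordinates). Camera axes: x right, y down, z forward; pixel columns grow to the right and rows downward; lengths in mm; the calibration is good to about 2 mm. A picture is of the moment at which its call begins. calibration takes no time and is no camera call.
- finish_job(): hands the job in; it is judged then, once.
The state is a dict: "time_s": time; "joints": joint angles; "dq": joint speeds; "tau": joint torques, N m; "eef_pos": TCP position; "ee_rot": TCP orientation; "force": force on the tool from outside, world axes, zero at the start; "wrist_torque": the same for the moment, N m; "grip_width": opening from 0.0 (shut) to 1.0 (fully open); "grip_force": force on a finger pad.
Only numpy, scipy, OpenCV 4.12 (cv2) and the standard library are available. Lean on these libraries where they do the work, as an engineer would, in place of code of your own. Each camera call takes 0.05 s, during which the arm holds its last target. There are 200 camera calls.

## Working session

There is one attempt and no reset: what is moved stays moved. The work goes in short steps, Python scripts to look and compute and a shell command to move; the robot and the scene stay as the last step left them, time stands still between calls to the robot, and variables do not carry over. Pictures are saved under pics/ and viewed, at most 16 in all, crops included, and the job is handed in when it is done.

```bash
mkdir -p pics; ls
python3 - <<'E'
from rig import sense, eyes
import cv2,numpy as np
s=sense();print({k:np.round(v,3).tolist() for k,v in s.items()})
for n in("side","top"):
    im=eyes.capture(n);cv2.imwrite(f"pics/{n}0.png",im[:,:,::-1])
    c=eyes.calibration(n);print(n,{k:np.round(v,3).tolist() for k,v in c.items()})
E
```

```text
pics
{'time_s': 0.0, 'joints': [1.051, 0.313, 1.498, -0.0, 1.331, -0.223], 'dq': [0.001, -0.001, 0.002, -0.0, -0.0, 0.0], 'tau': [0.0, -41.227, -25.974, -0.0, 0.004, 0.0], 'eef_pos': [153.41, 501.788, 218.227], 'ee_rot': [-0.0, 0.148, 0.989, -0.001], 'force': [-0.209, 0.199, -0.671], 'wrist_torque': [0.016, 0.025, -0.059], 'grip_force': 0.0, 'grip_width': 1.001}
side {'fx': 406.03, 'fy': 406.03, 'cx': 320.083, 'cy': 195.71, 'dist': [-0.069, 0.0, 0.0, 0.0, 0.0], 'cam_to_world': [[0.008, -0.627, 0.779, -132.939], [-1.0, 0.01, 0.018, -34.465], [-0.019, -0.779, -0.626, 588.83], [0.0, 0.0, 0.0, 1.0]]}
top {'fx': 414.079, 'fy': 414.079, 'cx': 323.32, 'cy': 204.073, 'dist': [-0.031, 0.0, 0.0, 0.0, 0.0], 'cam_to_world': [[0.028, -0.988, 0.151, 382.449], [-1.0, -0.03, -0.009, -41.783], [0.013, -0.151, -0.989, 911.737], [0.0, 0.0, 0.0, 1.0]]}
```

View pics/top0.png

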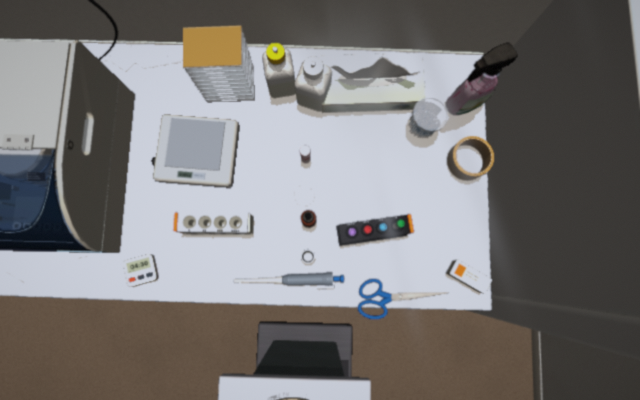

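View pics/side0.png

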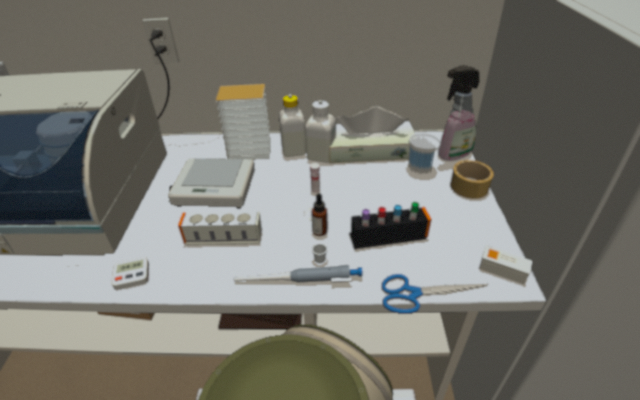

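The transport block's orange end is on the right, about (410,223) in the top view, so the order from that end is green, blue, red, purple. The carrier's orange end is on the left, about (177,222). The dropper bottle (308,217) stands between the two. Next I zoom in on both racks.

Run:
```python
import cv2,numpy as np
t=cv2.imread('pics/top0.png');s=cv2.imread('pics/side0.png')
a=cv2.resize(t[200:250,165:265],None,fx=4,fy=4,interpolation=3);b=cv2.resize(t[200:250,330:430],None,fx=4,fy=4,interpolation=3)
c=cv2.resize(s[200:250,172:272],None,fx=4,fy=4,interpolation=3);d=cv2.resize(s[198:248,342:442],None,fx=4,fy=4,interpolation=3)
cv2.imwrite('pics/z0.png',np.vstack([np.hstack([a,b]),np.hstack([c,d])]))
```

```text
(no output)
```

View pics/z0.png

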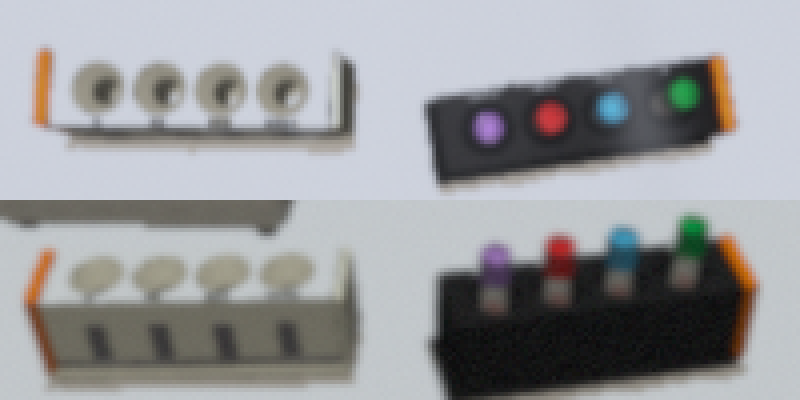

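The zoom shows the caps as purple, red, blue and green from left to right. The carrier funnels are tan discs at crop x = 97, 158, 220 and 282, y = 90. Now I measure both.

```bash
cat > h.py <<'E'
import cv2,numpy as np
from rig import sense,eyes
def und(n,p):
    c=eyes.calibration(n);K=np.array([[c['fx'],0,c['cx']],[0,c['fy'],c['cy']],[0,0,1.]])
    q=cv2.undistortPoints(np.array([[p]],float),K,np.array(c['dist'],float))[0,0]
    T=np.array(c['cam_to_world'],float);return T[:3,3],T[:3,:3]@np.r_[q,1]
def onz(n,p,z):
    o,d=und(n,p);return o+d*(z-o[2])/d[2]
def blobs(im,roi,lo,hi,amin=10):
    x0,x1,y0,y1=roi;k=3
    h=cv2.cvtColor(cv2.resize(im[y0:y1,x0:x1],None,fx=k,fy=k,interpolation=cv2.INTER_CUBIC),cv2.COLOR_RGB2HSV)
    m=cv2.inRange(h,np.array(lo),np.array(hi));n,_,st,ce=cv2.connectedComponentsWithStats(m)
    # bbox centre too
    return [(st[i,4]/k/k,(ce[i]+.5)/k-.5+[x0,y0],(st[i,:2]+st[i,2:4]/2)/k-.5+[x0,y0],st[i,2:4]/k) for i in range(1,n) if st[i,4]>amin*k*k]
HUE=dict(green=(50,75),blue=(95,110),red=(172,180),purple=(125,150))
E
python3 - <<'E'
from h import *
t=cv2.imread('pics/top0.png')[:,:,::-1].copy();s=cv2.imread('pics/side0.png')[:,:,::-1].copy()
for c,(a,b) in HUE.items():
    for n,im,roi in(('top',t,(335,408,205,248)),('side',s,(350,425,198,232))):
        for ar,ce,bb,wh in blobs(im,roi,(a,70,70),(b,255,255)):
            print(c,n,round(ar),ce.round(1),bb.round(1),wh.round(1),onz(n,bb,81 if n=='top' else 72).round(1))
print('orange')
for n,im,roi in(('top',t,(165,420,205,248)),('side',s,(172,440,198,248))):
    for ar,ce,bb,wh in blobs(im,roi,(5,150,120),(20,255,255)): print(n,round(ar),ce.round(1),wh.round(1),onz(n,ce,52).round(1))
print('wells')
P=[]
for ar,ce,bb,wh in blobs(t,(178,245,208,235),(0,0,0),(180,255,205)):
    print(round(ar),bb.round(1),wh.round(1),onz('top',bb,52).round(1))
for ar,ce,bb,wh in blobs(t,(178,245,208,235),(10,22,0),(40,255,255)):
    print('tan',round(ar),bb.round(1),wh.round(1),onz('top',bb,52).round(1))
for ar,ce,bb,wh in blobs(s,(183,255,208,228),(10,22,0),(40,255,255)):
    print('stan',round(ar),bb.round(1),wh.round(1),onz('side',bb,52).round(1))
E
```

```text
green top 58 [400.3 223. ] [400.2 222.8] [8.7 8.7] [ 475.6 -205.8   81. ]
green side 37 [414.6 205.2] [414.5 206. ] [7.3 8.3] [ 474.8 -205.3   72. ]
blue top 65 [382.5 226.6] [382.5 226.7] [9.3 9. ] [ 466.8 -170.    81. ]
blue side 69 [397.3 209.9] [397. 210.] [ 8.3 11. ] [ 463.4 -169.3   72. ]
red top 65 [367.2 229.1] [367.3 229.2] [9.  9.3] [ 460.8 -139.4   81. ]
red side 14 [383.4 210.4] [382.7 210. ] [5.7 6.3] [ 463.8 -141.5   72. ]
purple top 60 [351.8 231.4] [351.8 231.3] [8.7 9. ] [ 455.6 -108.2   81. ]
purple side 43 [365.6 214.2] [365.8 214. ] [6. 9.] [ 452.6 -107.9   72. ]
orange
top 35 [175.2 221.4] [ 3.  17.3] [467.8 258.3  52. ]
top 50 [409.8 223.1] [ 5.7 17.3] [ 479.  -231.9   52. ]
side 39 [426.  213.8] [ 8.7 13.3] [ 474.1 -230.8   52. ]
side 24 [181.1 219.8] [ 5.3 13.3] [462.3 258.6  52. ]
wells
12 [178.2 217.2] [ 1.3 10.7] [476.9 252.7  52. ]
980 [211.  224.3] [67.  20.3] [464. 183.  52.]
tan 85 [189.2 221.5] [10.7 10.7] [468.5 229.   52. ]
tan 77 [204.3 221.7] [11.  10.3] [469.1 197.3  52. ]
tan 78 [219.7 222. ] [11.  10.3] [469.4 165.3  52. ]
tan 71 [235.  222.2] [11.  10.7] [470.  133.3  52. ]
stan 11 [183.7 214.5] [2.3 6.7] [478.3 257.6  52. ]
stan 67 [243.2 217.7] [12.   7.7] [467.4 133.8  52. ]
stan 65 [195.7 218.3] [11.7  7.7] [466.4 229.8  52. ]
stan 67 [211.3 218.5] [11.7  8. ] [465.6 197.7  52. ]
stan 68 [227.2 218. ] [12.   7.7] [466.7 165.9  52. ]
stan 109 [218.5 226.3] [72.   2.3] [442.5 178.5  52. ]
```

```bash
cat > st.py <<'E'
import sys,numpy as np
from scipy.spatial.transform import Rotation as R
from rig import sense
def rep(t=None,yaw=None):
    s=sense();w,x,y,z=s['ee_rot'];M=R.from_quat([x,y,z,w]).as_matrix()
    print('t',round(s['time_s'],2),'pos',np.round(s['eef_pos'],1),'yaw_y',round(float(np.degrees(np.arctan2(M[1,1],M[0,1]))),2),'tilt',np.round(M[:2,2],3),'F',np.round(s['force'],1),'gw',round(s['grip_width'],3),'gf',round(s['grip_force'],1),'q',np.round(s['joints'],2))
    if t is not None: print('shift tool mm',(M.T@(np.array(t)-s['eef_pos'])).round(1))
    if yaw is not None: print('rz',round(float(np.arctan2(M[1,1],M[0,1])-np.radians(yaw)),3))
if __name__=='__main__':
    a=list(map(float,sys.argv[1:]));rep(a[:3] if len(a)>2 else None,a[3] if len(a)>3 else None)
E
python3 -m jog '[[0,0,0,0,0,0.136,0.045],[0,0,0,0,0,0.136,0.045],[0,0,0,0,0,0.136,0.045],[0,0,0,0,0,0.136,0.045],[0,0,0,0,0,0.136,0.045]]' 40
python3 -m jog '[[0,0,0,0,0,0.136,0.045],[0,0,0,0,0,0.136,0.045],[0,0,0,0,0,0.136,0.045],[0,0,0,0,0,0,0.045]]'
python3 st.py 474.5 -204.5 160 10.5
```

```text
time_s: 0.6
eef_pos: [153.5, 501.9, 218.4]
ee_rot: [-0.0, 0.472, 0.882, -0.0]
force: [0.7, -0.1, 0.5]
grip_width: 0.528
grip_force: 0.0
time_s: 1.0
eef_pos: [153.5, 501.9, 218.5]
ee_rot: [0.0, 0.639, 0.769, -0.0]
force: [0.8, -0.4, -0.1]
grip_width: 0.527
grip_force: 0.0
t 1.0 pos [153.5 501.9 218.5] yaw_y 10.59 tilt [-0.    -0.001] F [ 0.8 -0.4 -0.1] gw 0.527 gf 0.0 q [ 1.05  0.31  1.5  -0.    1.33  0.87]
shift tool mm [-753.3  185.8   58.8]
rz 0.002
```

```bash
for i in 1 ; do python3 -m jog '[[-0.038,0.0093,0,0,0,0,0.045],[-0.038,0.0093,0,0,0,0,0.045],[-0.038,0.0093,0,0,0,0,0.045],[-0.038,0.0093,0,0,0,0,0.045],[-0.038,0.0093,0,0,0,0,0.045]]' |head -2; done
python3 -m jog '[[-0.038,0.0093,0,0,0,0,0.045],[-0.038,0.0093,0,0,0,0,0.045],[-0.038,0.0093,0,0,0,0,0.045],[-0.038,0.0093,0,0,0,0,0.045],[-0.038,0.0093,0,0,0,0,0.045]]' |head -2
python3 -m jog '[[-0.038,0.0093,0,0,0,0,0.045],[-0.038,0.0093,0,0,0,0,0.045],[-0.038,0.0093,0,0,0,0,0.045],[-0.038,0.0093,0,0,0,0,0.045],[-0.038,0.0093,0,0,0,0,0.045]]' |head -2
python3 -m jog '[[-0.038,0.0093,0,0,0,0,0.045],[-0.038,0.0093,0,0,0,0,0.045],[-0.038,0.0093,0,0,0,0,0.045],[-0.038,0.0093,0,0,0,0,0.045],[0,0,0,0,0,0,0.045]]' |head -2
python3 st.py 474.5 -204.5 130 10.5
```

```text
time_s: 1.5
eef_pos: [234.6, 322.5, 218.7]
time_s: 2.0
eef_pos: [315.5, 144.3, 218.9]
time_s: 2.5
eef_pos: [396.4, -34.0, 218.8]
time_s: 3.0
eef_pos: [461.5, -178.2, 218.0]
t 3.0 pos [ 461.5 -178.2  218. ] yaw_y 10.7 tilt [-0.001 -0.   ] F [-0.1 -0.  -0.2] gw 0.527 gf 0.0 q [-0.61  0.25  1.59 -0.    1.31 -0.79]
shift tool mm [-28.3   7.9  88. ]
rz 0.003
```

```bash
python3 -m jog '[[-0.01,0.003,0.029,0,0,0,0.045],[-0.01,0.003,0.029,0,0,0,0.045],[-0.009,0.0025,0.028,0,0,0,0.045],[0,0,0,0,0,0,0.045],[0,0,0,0,0,0,0.045]]' |head -2
python3 st.py 475 -205.3 67 10.5
python3 - <<'E'
from rig import eyes
import cv2,numpy as np
s=eyes.capture('side')[150:250,340:460,::-1];t=eyes.capture('top')[180:280,330:450,::-1]
cv2.imwrite('pics/a1.png',cv2.resize(np.hstack([s,t]),None,fx=3.3,fy=3.3,interpolation=2))
E
```

```text
time_s: 3.5
eef_pos: [474.4, -201.3, 133.5]
t 3.5 pos [ 474.4 -201.3  133.5] yaw_y 10.77 tilt [-0.  0.] F [-0.5  0.1  0.4] gw 0.53 gf 0.0 q [-0.63  0.38  1.65  0.    1.12 -0.82]
shift tool mm [-4.1 -0.2 66.5]
rz 0.005
```

View pics/a1.png

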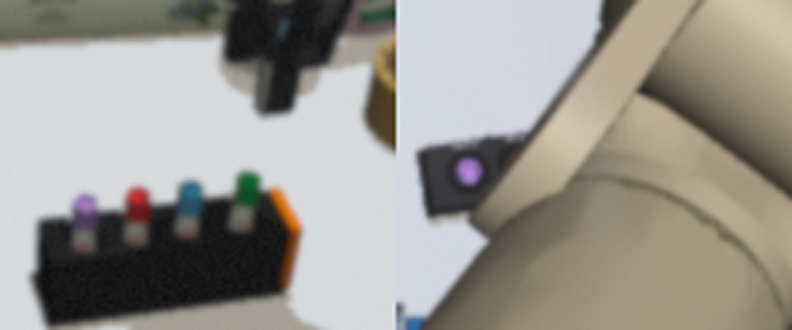

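The side view shows the gripper above the green cap and green leaning toward the orange end. The block is undisturbed, so I descend in steps.

```bash
python3 -m jog '[[-0.004,0,0.02,0,0,0,0.045],[0,0,0.02,0,0,0,0.045],[0,0,0.018,0,0,0,0.045],[0,0,0.008,0,0,0,0.045],[0,0,0,0,0,0,0.045]]' 
python3 st.py 475 -205.3 67 10.5
```

```text
time_s: 4.1
eef_pos: [475.2, -205.4, 67.1]
ee_rot: [-0.0, 0.638, 0.77, 0.0]
force: [-0.8, -0.1, 0.4]
grip_width: 0.529
grip_force: 0.0
t 4.1 pos [ 475.2 -205.4   67.1] yaw_y 10.69 tilt [-0.  0.] F [-0.8 -0.1  0.4] gw 0.529 gf 0.0 q [-0.63  0.47  1.7   0.    0.97 -0.82]
shift tool mm [ 0.2 -0.2  0.1]
rz 0.003
```

```bash
python3 -m jog '[[0,0,0,0,0,0,0.012],[0,0,0,0,0,0,0.012],[0,0,0,0,0,0,0.01],[0,0,0,0,0,0,0.01],[0,0,0,0,0,0,0.01]]' 40
python3 st.py 475 -205.3 67 10.5
```

```text
time_s: 4.6
eef_pos: [475.7, -206.0, 67.5]
ee_rot: [0.001, 0.638, 0.77, 0.0]
force: [0.9, -0.1, 5.6]
grip_width: 0.115
grip_force: 2.9
t 4.6 pos [ 475.7 -206.    67.5] yaw_y 10.66 tilt [ 0.002 -0.001] F [ 0.9 -0.1  5.6] gw 0.115 gf 2.9 q [-0.63  0.47  1.7   0.    0.97 -0.82]
shift tool mm [ 0.8 -0.6  0.5]
rz 0.003
```

```bash
python3 - <<'E'
from rig import eyes
import cv2,numpy as np
s=eyes.capture('side')[130:250,340:460,::-1];t=eyes.capture('top')[180:300,330:450,::-1]
cv2.imwrite('pics/a2.png',cv2.resize(np.hstack([s,t]),None,fx=3.3,fy=3.3,interpolation=2))
E
python3 st.py
```

```text
t 4.7 pos [ 475.7 -206.    67.5] yaw_y 10.66 tilt [ 0.002 -0.001] F [1.3 0.2 6. ] gw 0.116 gf 3.0 q [-0.63  0.47  1.7   0.    0.97 -0.82]
```

View pics/a2.png

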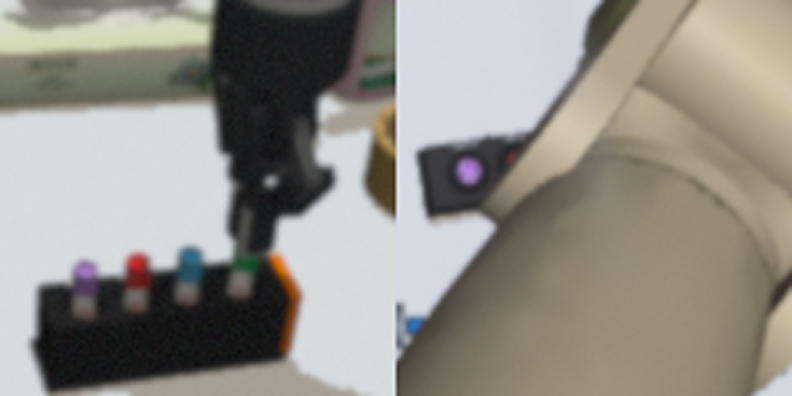

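```bash
python3 - <<'E'
from h import *
c=eyes.calibration('side');T=np.linalg.inv(np.array(c['cam_to_world']))
K=np.array([[c['fx'],0,c['cx']],[0,c['fy'],c['cy']],[0,0,1.]])
pts=np.array([[475.7,-206,56],[475.7,-206,75],[466,-208,56],[466,-208,75],[475.2,-205.5,81],[474.5,-203,63],[479,-226,52.]],float)
p,_=cv2.projectPoints(pts,cv2.Rodrigues(T[:3,:3])[0],T[:3,3],K,np.array(c['dist'],float))
print(p[:,0].round(1).tolist())
s=eyes.capture('side');crop=s[170:230,390:440,::-1]
cv2.imwrite('pics/a3.png',cv2.resize(crop,None,fx=10,fy=10,interpolation=2))
E
python3 st.py
```

```text
[[413.7, 211.8], [415.0, 204.5], [415.6, 215.1], [416.9, 207.7], [415.2, 202.4], [412.8, 209.6], [423.2, 212.2]]
t 4.75 pos [ 475.7 -206.    67.5] yaw_y 10.65 tilt [ 0.002 -0.001] F [0.9 0.2 5.3] gw 0.12 gf 3.0 q [-0.64  0.47  1.7   0.    0.97 -0.82]
```

View pics/a3.png

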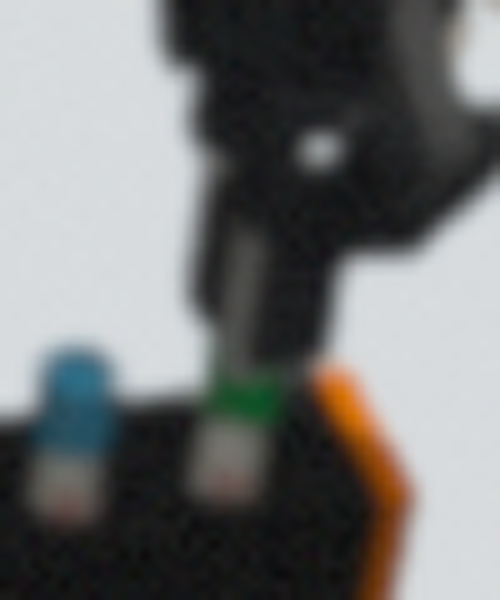

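Run:
```python
from h import *
c=eyes.calibration('side');T=np.linalg.inv(np.array(c['cam_to_world']))
K=np.array([[c['fx'],0,c['cx']],[0,c['fy'],c['cy']],[0,0,1.]])
pts=np.array([[452,-205.5,128],[445,-206.5,128],[497,-197,128],[474,-201,128],[481,-205,58],[486,-204,58],[486,-204,75]],float)
p,_=cv2.projectPoints(pts,cv2.Rodrigues(T[:3,:3])[0],T[:3,3],K,np.array(c['dist'],float))
print(p[:,0].round(1).tolist())
```

```text
[[420.6, 190.7], [421.9, 193.1], [411.9, 176.3], [416.1, 183.5], [412.9, 209.4], [412.0, 207.7], [413.1, 201.2]]
```

The near finger's tip sits at about (417,207), 8 px higher than the model predicts, and it hides the top of the cap. The fingers seem to be pressing on top of the cap, not around it. I'll lift clear and measure the actual fingertip.

```bash
python3 -m jog '[[0,0,-0.015,0,0,0,0.01],[0,0,-0.015,0,0,0,0.01],[0,0,-0.01,0,0,0,0.01],[0,0,0,0,0,0,0.01],[0,0,0,0,0,0,0.01]]'
python3 - <<'E'
from h import *
import st;st.rep()
s=sense();P=np.array(s['eef_pos'])
c=eyes.calibration('side');T=np.linalg.inv(np.array(c['cam_to_world']))
K=np.array([[c['fx'],0,c['cx']],[0,c['fy'],c['cy']],[0,0,1.]])
pts=np.array([P+[0,0,z] for z in(-11,0,8,20)]+[P+[-10,-2,-11]])
p,_=cv2.projectPoints(pts,cv2.Rodrigues(T[:3,:3])[0],T[:3,3],K,np.array(c['dist'],float))
print(p[:,0].round(1).tolist())
im=eyes.capture('side');crop=im[150:230,380:450,::-1]
v=cv2.resize(crop,None,fx=7,fy=7,interpolation=2)
for q in p[:,0]: cv2.circle(v,tuple(int(a) for a in (q-[380,150]+.5)*7),3,(0,0,255),-1)
cv2.imwrite('pics/a4.png',v)
E
```

```text
time_s: 5.25
eef_pos: [474.9, -205.5, 106.3]
ee_rot: [-0.0, 0.638, 0.77, -0.0]
force: [-0.9, 0.5, 0.3]
grip_width: 0.117
grip_force: 0.0
t 5.25 pos [ 474.9 -205.5  106.3] yaw_y 10.65 tilt [-0.001  0.   ] F [-0.9  0.5  0.3] gw 0.117 gf 0.0 q [-0.64  0.42  1.67 -0.    1.06 -0.82]
[[416.1, 196.7], [416.9, 192.2], [417.4, 188.9], [418.3, 183.9], [418.1, 200.0]]
```

View pics/a4.png

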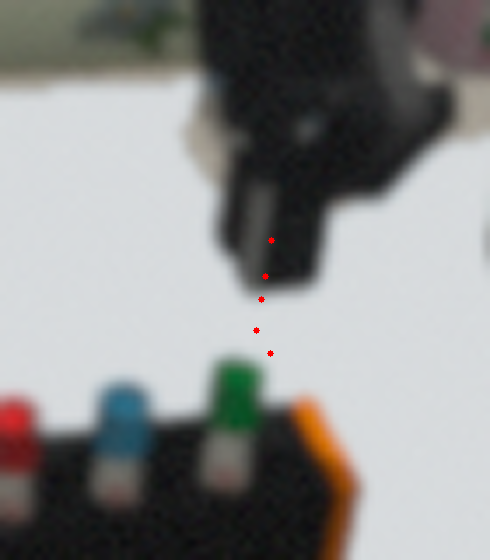

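The shut fingertips are at row 191, but the stated geometry predicts row 200. So the tips really stand about 21–24 mm farther back than stated, which fits the contact with the cap top at TCP z = 67. x and y agree. I'll use TCP z of about 45 for the grasp and watch the force.

```bash
python3 -m jog '[[0,0,0,0,0,0,0.045],[0,0,0,0,0,0,0.045],[0,0,0.02,0,0,0,0.045],[0,0,0.019,0,0,0,0.045],[0,0,0,0,0,0,0.045]]' 
python3 -m jog '[[0,0,0.01,0,0,0,0.045],[0,0,0.008,0,0,0,0.045],[0,0,0.005,0,0,0,0.045],[0,0,0,0,0,0,0.045]]' 
python3 st.py 475 -205.3 44.5 10.5
```

```text
time_s: 5.8
eef_pos: [474.0, -204.9, 65.6]
ee_rot: [-0.002, 0.638, 0.77, -0.0]
force: [0.1, -0.3, -0.0]
grip_width: 0.525
grip_force: 0.0
time_s: 6.2
eef_pos: [475.0, -205.5, 44.3]
ee_rot: [-0.0, 0.638, 0.77, -0.0]
force: [0.4, -0.9, 0.7]
grip_width: 0.528
grip_force: 0.0
t 6.2 pos [ 475.  -205.5   44.3] yaw_y 10.66 tilt [-0.001  0.001] F [ 0.4 -0.9  0.7] gw 0.528 gf 0.0 q [-0.64  0.51  1.72 -0.    0.92 -0.82]
shift tool mm [ 0.2  0.1 -0.2]
rz 0.003
```

```bash
python3 -m jog '[[0,0,0,0,0,0,0.012],[0,0,0,0,0,0,0.012],[0,0,0,0,0,0,0.01],[0,0,0,0,0,0,0.01],[0,0,0,0,0,0,0.01]]' 40
python3 - <<'E'
from h import *
import st;st.rep()
im=eyes.capture('side');cv2.imwrite('pics/a5.png',cv2.resize(im[150:240,380:450,::-1],None,fx=6,fy=6,interpolation=2))
E
```

```text
time_s: 6.7
eef_pos: [475.4, -205.8, 45.1]
ee_rot: [0.0, 0.638, 0.77, 0.0]
force: [0.7, -0.5, 1.3]
grip_width: 0.159
grip_force: 38.9
t 6.7 pos [ 475.4 -205.8   45.1] yaw_y 10.66 tilt [ 0.001 -0.   ] F [ 0.7 -0.5  1.3] gw 0.159 gf 38.9 q [-0.63  0.51  1.72  0.    0.92 -0.82]
```

View pics/a5.png

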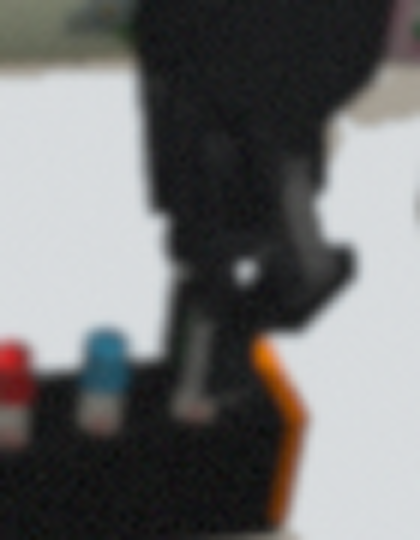

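Gripped at 13.6 mm wide with 39 N. Lift it, then turn to the carrier's yaw. The cap spacing and the side view show green leaning about 3° toward −y, so I also tilt the tool to take that lean out.

```bash
python3 -m jog '[[0,0,-0.008,0,0,0,0.008],[0,0,-0.012,0,0,0,0.008],[0,0,-0.015,0,0,0,0.008],[0,0,-0.02,0,0,0,0.008],[0,0,-0.025,0,0,0,0.008]]' | head -2
python3 -m jog '[[0,0,-0.025,0,0,0,0.008],[0,0,-0.02,0,0,0,0.008],[0,0,0,0,0,0.0875,0.008],[0,0,0,0,0,0.0875,0.008],[0,0,0,0,0,0,0.008]]' | tail -3
python3 -m jog '[[0.02,0,0,0,0,0,0.008],[0.04,0,0,0,0,0,0.008],[0.045,0,0,0,0,0,0.008],[0.045,0,0,0,0,0,0.008],[0.045,0,0,0,0,0,0.008]]' |tail -2
python3 -m jog '[[0.045,0,0,0,0,0,0.008],[0.045,0,0,0,0,0,0.008],[0.045,0,0,0,0,0,0.008],[0.045,0,0,0,0,0,0.008],[0.03,0,0,0,0,0,0.008]]' |tail -2
python3 -m jog '[[0.02,0,0,0,0,0,0.008],[0,0,0,0,-0.06,0,0.008],[0,0,0,0,0,0,0.008]]' |tail -2
python3 st.py 467.7 229.3 150 0.6
python3 - <<'E'
from h import *
im=eyes.capture('side');cv2.imwrite('pics/a6.png',cv2.resize(im[130:250,150:270,::-1],None,fx=5,fy=5,interpolation=2))
E
```

```text
time_s: 7.25
eef_pos: [474.9, -205.5, 126.1]
force: [-0.3, -0.1, -0.4]
grip_width: 0.158
grip_force: 39.0
grip_width: 0.156
grip_force: 39.0
grip_width: 0.154
grip_force: 39.0
grip_width: 0.159
grip_force: 39.0
t 9.05 pos [470.2 220.4 170.1] yaw_y 0.88 tilt [ 0.001 -0.061] F [1.4 0.4 0.3] gw 0.159 gf 39.0 q [ 0.24  0.36  1.57 -0.06  1.23  0.25]
shift tool mm [10.2 -2.4 19.5]
rz 0.005
```

View pics/a6.png

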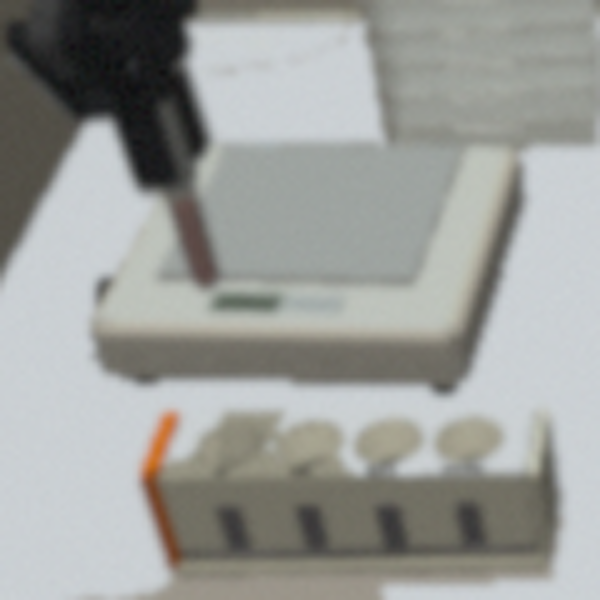

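```bash
cat >> h.py <<'E'
def proj(n,pts):
    c=eyes.calibration(n);T=np.linalg.inv(np.array(c['cam_to_world'],float))
    K=np.array([[c['fx'],0,c['cx']],[0,c['fy'],c['cy']],[0,0,1.]])
    return cv2.projectPoints(np.array(pts,float),cv2.Rodrigues(T[:3,:3])[0],T[:3,3],K,np.array(c['dist'],float))[0][:,0]
E
python3 - <<'E'
from h import *
print(proj('side',[[470.2,220.4,131],[470.2,220.4,180],[470.2,225.4,131]]).round(1))
E
```

```text
[[192.3 185.8]
 [186.5 164.3]
 [189.7 185.8]]
```

The tube hangs vertical within about 0.5°. Its foot is at (191,187), where I expected (192,186). Descend.

```bash
python3 -m jog '[[0.0085,-0.0024,0,0,0,0,0.008],[0.0015,0,0.025,0,0,0,0.008],[0.0015,0,0.025,0,0,0,0.008],[0.0015,0,0.022,0,0,0,0.008],[0,0,0,0,0,0,0.008]]' |tail -3
python3 st.py 467.7 228.7 46 0.6
python3 - <<'E'
from h import *
im=eyes.capture('side');cv2.imwrite('pics/a7.png',cv2.resize(im[150:250,150:270,::-1],None,fx=5,fy=5,interpolation=2))
E
```

```text
force: [-0.0, -0.8, -0.1]
grip_width: 0.161
grip_force: 39.0
t 9.6 pos [466.5 227.3  95. ] yaw_y 0.6 tilt [-0.004 -0.06 ] F [-0.  -0.8 -0.1] gw 0.161 gf 39.0 q [ 0.26  0.45  1.65 -0.07  1.06  0.28]
shift tool mm [ 4.3  1.4 48.8]
rz -0.0
```

View pics/a7.png

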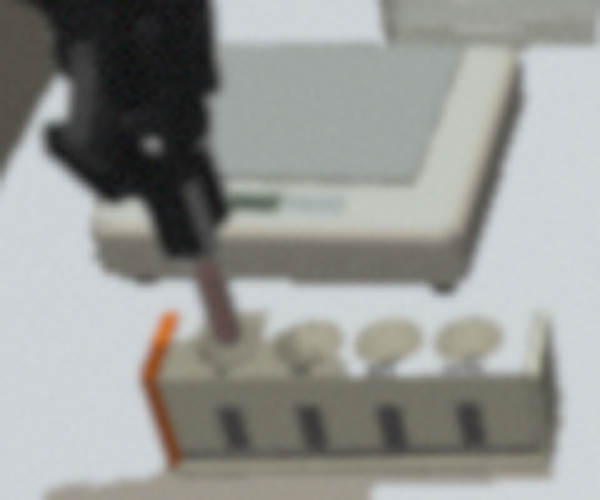

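The foot at (230,340) is right on the first well's centre at (228,341). Lower it slowly into the bore.

```bash
python3 -m jog '[[0.0013,0.001,0.01,0,0,0,0.008],[0.0006,0,0.01,0,0,0,0.008],[0.0006,0,0.01,0,0,0,0.008],[0.0004,0,0.006,0,0,0,0.008],[0,0,0,0,0,0,0.008]]' |head -4
python3 st.py 467.7 228.7 46 0.6
```

```text
time_s: 10.15
eef_pos: [468.7, 228.6, 60.2]
ee_rot: [0.021, 0.703, 0.711, -0.022]
force: [-0.7, 0.0, 0.9]
t 10.15 pos [468.7 228.6  60.2] yaw_y 0.63 tilt [-0.001 -0.06 ] F [-0.7  0.   0.9] gw 0.154 gf 39.0 q [ 0.26  0.5   1.67 -0.07  0.98  0.29]
shift tool mm [ 1.  -0.9 14.1]
rz 0.0
```

```bash
python3 -m jog '[[0.0003,0,0.006,0,0,0,0.008],[0.0003,0,0.005,0,0,0,0.008],[0.0002,0,0.0025,0,0,0,0.008],[0,0,0,0,0,0,0.008]]' |head -4
python3 st.py 467.7 228.7 46 0.6
```

```text
time_s: 10.55
eef_pos: [468.8, 228.6, 47.2]
ee_rot: [0.021, 0.703, 0.711, -0.021]
force: [0.0, -1.0, -0.3]
t 10.55 pos [468.8 228.6  47.2] yaw_y 0.63 tilt [ 0.   -0.06] F [ 0.  -1.  -0.3] gw 0.158 gf 39.0 q [ 0.26  0.52  1.68 -0.07  0.95  0.29]
shift tool mm [ 0.2 -1.1  1.2]
rz 0.001
```

```bash
python3 -m jog '[[0,0,0.0015,0,0,0,0.008],[0,0,0,0,0,0,0.045],[0,0,0,0,0,0,0.045],[0,0,0,0,0,0,0.045],[0,0,0,0,0,0,0.045]]' |head -5
python3 -m jog '[[0,0,-0.02,0,0,0,0.045],[0,0,-0.03,0,0,0,0.045],[0,0,-0.035,0,0,0,0.045],[0,0,0,0,0.06,0,0.045],[0,0,0,0,0,0,0.045]]' |head -2
python3 -m jog '[[-0.03,0,0,0,0,0,0.045],[-0.045,0,0,0,0,0,0.045],[-0.045,0,0,0,0,0,0.045],[-0.045,0,0,0,0,0,0.045],[-0.045,0,0,0,0,0,0.045]]' |head -2
python3 -m jog '[[-0.045,0,0,0,0,0,0.045],[-0.045,0,0,0,0,0,0.045],[-0.045,0,0,0,0,0,0.045],[-0.03,0,0,0,0,-0.0875,0.045],[-0.02,0,0,0,0,-0.0875,0.045]]' |head -2
python3 -m jog '[[0,0,0,0,0,0,0.045]]' |head -2
python3 - <<'E'
from h import *
import st;st.rep([465.8,-169.8,45],10.5)
a=eyes.capture('side')[190:250,170:270,::-1];b=eyes.capture('top')[195:245,165:265,::-1];
t=eyes.capture('side')
for c in('blue','red','purple'):
    lo,hi=HUE[c]
    for ar,ce,bb,wh in blobs(t,(350,425,198,232),(lo,70,70),(hi,255,255)): print(c,round(ar),bb.round(1))
cv2.imwrite('pics/a8.png',cv2.resize(np.vstack([a,b]),None,fx=5,fy=5,interpolation=2))
E
```

```text
time_s: 11.05
eef_pos: [469.1, 228.6, 46.1]
ee_rot: [0.021, 0.703, 0.711, -0.021]
force: [0.5, -0.4, 0.3]
grip_width: 0.522
time_s: 11.55
eef_pos: [469.2, 233.2, 131.6]
time_s: 12.05
eef_pos: [470.5, 22.0, 130.2]
time_s: 12.55
eef_pos: [474.3, -163.3, 130.0]
time_s: 12.65
eef_pos: [474.7, -163.1, 130.0]
t 12.65 pos [ 474.7 -163.1  130. ] yaw_y 10.56 tilt [-0.002 -0.   ] F [ 0.2 -0.3 -0.1] gw 0.529 gf 0.0 q [-0.56  0.35  1.69 -0.    1.1  -0.75]
shift tool mm [-4.9 -9.8 85. ]
rz 0.001
blue 64 [397. 210.]
purple 41 [365.8 214.2]
```

View pics/a8.png

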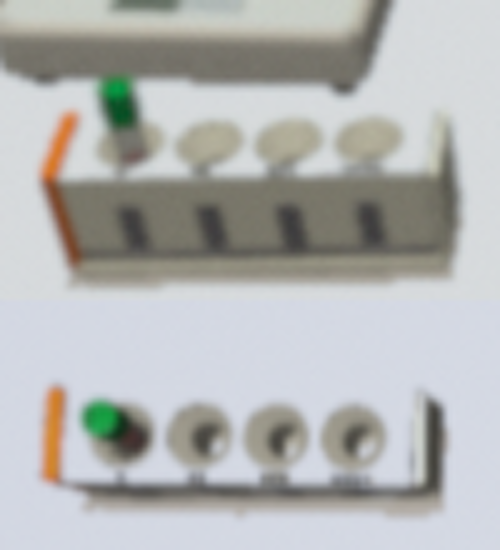

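Green stands in well 1. Next is blue.

```bash
python3 -m jog '[[-0.005,-0.0098,0,0,0,0,0.045],[0,0,0.03,0,0,0,0.045],[0,0,0.025,0,0,0,0.045],[0,0,0.02,0,0,0,0.045],[0,0,0.01,0,0,0,0.045]]' |head -4
python3 -m jog '[[0,0,0,0,0,0,0.045]]' |head -4
python3 - <<'E'
from h import *
import st;st.rep([465.8,-169.8,45],10.5)
print(onz('top',(185.4,218.6),81).round(1))
t=eyes.capture('top')
for ar,ce,bb,wh in blobs(t,(178,245,208,235),(50,70,70),(75,255,255)): print(ar,bb,onz('top',bb,81).round(1))
t=eyes.capture('side')
for ar,ce,bb,wh in blobs(t,(178,245,195,235),(50,70,70),(75,255,255)): print(ar,bb,wh,proj('side',[[468,229,63],[468,229,81]]).round(1))
E
```

```text
time_s: 13.3
eef_pos: [465.3, -167.1, 44.5]
ee_rot: [-0.001, 0.638, 0.77, -0.0]
force: [0.0, 0.2, 0.5]
time_s: 13.4
eef_pos: [465.6, -167.4, 45.1]
ee_rot: [-0.001, 0.638, 0.77, -0.0]
force: [-0.2, -0.1, 0.2]
t 13.4 pos [ 465.6 -167.4   45.1] yaw_y 10.66 tilt [-0.002  0.001] F [-0.2 -0.1  0.2] gw 0.532 gf 0.0 q [-0.58  0.47  1.79 -0.    0.89 -0.77]
shift tool mm [-2.4 -0.3  0.1]
rz 0.003
[471.2 227.9  81. ]
45.333333333333336 [185.         218.33333333] [471.8 228.8  81. ]
54.44444444444445 [193.         209.83333333] [ 7.         10.66666667] [[195.1 213.7]
 [193.2 206.8]]
```

Green is seated and upright: its cap is at (471.8, 228.8) and its height matches the side view. Grip blue and carry it.

```bash
python3 -m jog '[[-0.0024,0,0,0,0,0,0.045],[0,0,0,0,0,0,0.01],[0,0,0,0,0,0,0.01],[0,0,0,0,0,0,0.008],[0,0,0,0,0,0,0.008]]' |tail -5
python3 st.py
python3 -m jog '[[0,0,0,0,0,0,0.008],[0,0,-0.008,0,0,0,0.008],[0,0,-0.012,0,0,0,0.008],[0,0,-0.015,0,0,0,0.008],[0,0,-0.02,0,0,0,0.008]]' | tail -2
python3 -m jog '[[0,0,-0.025,0,0,0,0.008],[0,0,-0.025,0,0,0,0.008],[0,0,-0.02,0,0,0,0.008],[0,0,0,0,0,0.0875,0.008],[0,0,0,0,0,0.0875,0.008]]' | tail -2
python3 -m jog '[[0.02,0,0,0,0,0,0.008],[0.04,0,0,0,0,0,0.008],[0.045,0,0,0,0,0,0.008],[0.045,0,0,0,0,0,0.008],[0.045,0,0,0,0,0,0.008]]' |tail -2
python3 -m jog '[[0.045,0,0,0,0,0,0.008],[0.045,0,0,0,0,0,0.008],[0.045,0,0,0,0,0,0.008],[0.02,0,0,0,0,0,0.008],[0,0,0,0,0,0,0.008]]' |tail -2
python3 st.py 467.9 197.5 46 0.6
python3 - <<'E'
from h import *
im=eyes.capture('side');cv2.imwrite('pics/b1.png',cv2.resize(im[130:250,150:270,::-1],None,fx=5,fy=5,interpolation=2))
P=np.array(sense()['eef_pos']);print(proj('side',[P+[0,0,-39],P+[0,0,0]]).round(1))
E
```

```text
eef_pos: [467.0, -170.5, 46.2]
ee_rot: [0.0, 0.638, 0.77, 0.0]
force: [0.3, -0.7, 1.8]
grip_width: 0.157
grip_force: 38.9
t 14.0 pos [ 467.  -170.5   46.2] yaw_y 10.66 tilt [ 0.001 -0.001] F [ 0.3 -0.7  1.8] gw 0.157 gf 38.9 q [-0.59  0.47  1.78 -0.    0.89 -0.77]
grip_width: 0.161
grip_force: 39.1
grip_width: 0.158
grip_force: 39.1
grip_width: 0.165
grip_force: 39.1
grip_width: 0.158
grip_force: 39.1
t 16.0 pos [462.3 181.9 171.6] yaw_y 0.84 tilt [0. 0.] F [-0.7  0.7  0.4] gw 0.158 gf 39.1 q [0.14 0.29 1.65 0.   1.2  0.12]
shift tool mm [ 15.5   5.9 125.6]
rz 0.004
[[212.1 187.4]
 [208.1 170.3]]
```

View pics/b1.png

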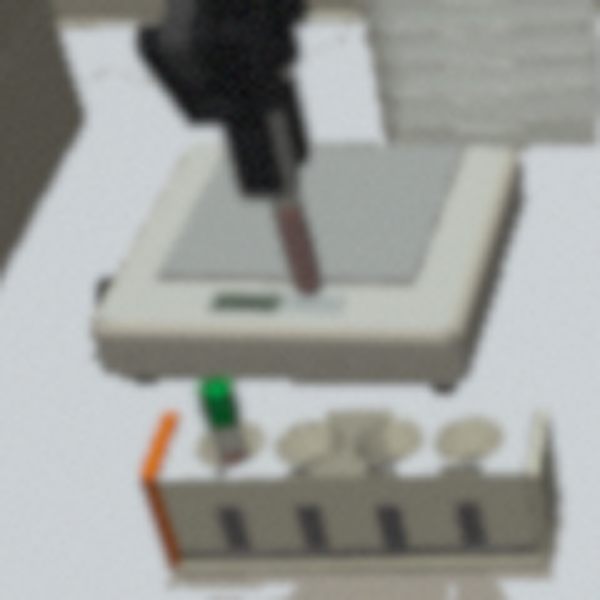

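The foot is at (212,188), exactly as predicted, so blue hangs upright. Insert it.

```bash
python3 -m jog '[[0.0155,0.0059,0,0,0,0,0.008],[0,0,0.025,0,0,0,0.008],[0,0,0.025,0,0,0,0.008],[0,0,0.022,0,0,0,0.008],[0,0,0,0,0,0,0.008]]' |tail -3
python3 st.py 467.9 197.3 47 0.6
```

```text
force: [0.3, -1.3, -0.4]
grip_width: 0.156
grip_force: 39.1
t 16.55 pos [467.3 193.8  97. ] yaw_y 0.54 tilt [-0.005 -0.001] F [ 0.3 -1.3 -0.4] gw 0.156 gf 39.1 q [ 0.16  0.41  1.71 -0.    1.03  0.15]
shift tool mm [ 3.6  0.8 50. ]
rz -0.001
```

```bash
python3 -m jog '[[0.0034,0.0003,0.01,0,0,0,0.008],[0,0,0.01,0,0,0,0.008],[0,0,0.01,0,0,0,0.008],[0,0,0.006,0,0,0,0.008],[0,0,0,0,0,0,0.008]]' |head -4
python3 st.py 467.9 197.3 47 0.6
```

```text
time_s: 17.05
eef_pos: [468.5, 198.5, 62.1]
ee_rot: [-0.0, 0.703, 0.711, -0.001]
force: [0.3, -0.1, 0.0]
t 17.05 pos [468.5 198.5  62.1] yaw_y 0.63 tilt [-0.001 -0.   ] F [ 0.3 -0.1  0. ] gw 0.157 gf 39.2 q [ 0.17  0.46  1.73 -0.    0.95  0.16]
shift tool mm [-1.2 -0.6 15.1]
rz 0.001
```

```bash
python3 -m jog '[[-0.0008,0,0.006,0,0,0,0.008],[0,0,0.005,0,0,0,0.008],[0,0,0.0035,0,0,0,0.008],[0,0,0,0,0,0,0.008]]' |head -4
python3 -m jog '[[0,0,0,0,0,0,0.008],[0,0,0,0,0,0,0.045],[0,0,0,0,0,0,0.045],[0,0,0,0,0,0,0.045],[0,0,0,0,0,0,0.045]]' |head -5
python3 -m jog '[[0,0,-0.02,0,0,0,0.045],[0,0,-0.03,0,0,0,0.045],[0,0,-0.035,0,0,0,0.045],[0,0,0,0,0,0,0.045]]' |head -2
python3 -m jog '[[-0.03,0,0,0,0,0,0.045],[-0.045,0,0,0,0,0,0.045],[-0.045,0,0,0,0,0,0.045],[-0.045,0,0,0,0,0,0.045],[-0.045,0,0,0,0,0,0.045]]' |head -2
python3 -m jog '[[-0.045,0,0,0,0,0,0.045],[-0.03,0,0,0,0,0,0.045],[-0.02,0,0,0,0,-0.0875,0.045],[-0.02,0,0,0,0,-0.0875,0.045],[0,0,0,0,0,0,0.045]]' |head -2
python3 - <<'E'
from h import *
import st;st.rep([461.8,-140,45],10.5)
t=eyes.capture('top');s=eyes.capture('side')
for n,im in(('top',t),('side',s)):
  for c in('green','blue'):
    lo,hi=HUE[c]
    for ar,ce,bb,wh in blobs(im,(175,245,198,235),(lo,70,70),(hi,255,255)): print(n,c,round(ar),bb.round(1),wh.round(1),onz(n,bb,81 if n=='top' else 72).round(1))
E
```

```text
time_s: 17.45
eef_pos: [468.7, 197.8, 47.9]
ee_rot: [-0.0, 0.703, 0.711, -0.0]
force: [-0.4, 0.7, 0.4]
time_s: 17.95
eef_pos: [469.0, 197.9, 48.4]
ee_rot: [0.0, 0.703, 0.711, 0.0]
force: [1.2, -0.5, -0.2]
grip_width: 0.524
time_s: 18.35
eef_pos: [471.0, 198.3, 137.5]
time_s: 18.85
eef_pos: [470.8, -13.8, 133.0]
time_s: 19.35
eef_pos: [474.2, -128.8, 132.8]
t 19.35 pos [ 474.2 -128.8  132.8] yaw_y 10.59 tilt [-0. -0.] F [-0.1  0.1 -0.1] gw 0.524 gf 0.0 q [-0.5   0.33  1.72 -0.    1.1  -0.69]
shift tool mm [ -8.7 -14.2  87.8]
rz 0.002
top green 45 [185.  218.3] [8.3 7.7] [471.8 228.8  81. ]
top blue 55 [199.5 221. ] [9.3 7.7] [467.3 199.1  81. ]
side green 54 [193.  209.8] [ 7.  10.7] [469.3 231.6  72. ]
side blue 60 [207.3 211. ] [ 7.7 11. ] [465.4 201.9  72. ]
```

Blue is seated with its cap at (467, 199). Next is red.

```bash
python3 -m jog '[[-0.0087,-0.0142,0,0,0,0,0.045],[0,0,0,0,0,0,0.045],[0,0,0.03,0,0,0,0.045],[0,0,0.024,0,0,0,0.045],[0,0,0,0,0,0,0.045]]' |head -2
python3 st.py 461.8 -140 45 10.5
python3 -m jog '[[0,0,0.02,0,0,0,0.045],[0,0,0.0135,0,0,0,0.045],[0,0,0,0,0,0,0.045]]' |head -4
python3 st.py 461.8 -140 45 10.5
```

```text
time_s: 19.95
eef_pos: [460.7, -136.4, 77.1]
t 19.95 pos [ 460.7 -136.4   77.1] yaw_y 10.65 tilt [-0.005  0.003] F [ 0.1  0.5 -0.3] gw 0.528 gf 0.0 q [-0.53  0.39  1.8   0.    0.96 -0.72]
shift tool mm [-3.8  0.6 32.1]
rz 0.003
time_s: 20.25
eef_pos: [461.8, -137.4, 45.6]
ee_rot: [-0.001, 0.638, 0.77, -0.0]
force: [-0.2, -0.2, 1.0]
t 20.25 pos [ 461.8 -137.4   45.6] yaw_y 10.66 tilt [-0.001  0.001] F [-0.2 -0.2  1. ] gw 0.53 gf 0.0 q [-0.53  0.44  1.82  0.    0.88 -0.72]
shift tool mm [-2.5 -0.4  0.6]
rz 0.003
```

```bash
python3 -m jog '[[-0.0025,0,0,0,0,0,0.045],[0,0,0,0,0,0,0.01],[0,0,0,0,0,0,0.01],[0,0,0,0,0,0,0.008],[0,0,0,0,0,0,0.008]]' |tail -5
python3 st.py
python3 -m jog '[[0,0,0,0,0,0,0.008],[0,0,-0.008,0,0,0,0.008],[0,0,-0.012,0,0,0,0.008],[0,0,-0.015,0,0,0,0.008],[0,0,-0.02,0,0,0,0.008]]' | tail -2
python3 -m jog '[[0,0,-0.025,0,0,0,0.008],[0,0,-0.025,0,0,0,0.008],[0,0,-0.02,0,0,0,0.008],[0,0,0,0,0,0.0875,0.008],[0,0,0,0,0,0.0875,0.008]]' | tail -2
python3 -m jog '[[0.02,0,0,0,0,0,0.008],[0.04,0,0,0,0,0,0.008],[0.045,0,0,0,0,0,0.008],[0.045,0,0,0,0,0,0.008],[0.045,0,0,0,0,0,0.008]]' |tail -2
python3 -m jog '[[0.045,0.003,0,0,0,0,0.008],[0.04,0.003,0,0,0,0,0.008],[0.02,0.003,0,0,0,0,0.008],[0,0,0,0,0,0,0.008]]' |tail -2
python3 st.py 468.3 165.6 47 0.6
python3 - <<'E'
from h import *
im=eyes.capture('side');cv2.imwrite('pics/c1.png',cv2.resize(im[130:250,170:290,::-1],None,fx=5,fy=5,interpolation=2))
P=np.array(sense()['eef_pos']);print(((proj('side',[P+[0,0,-39],P+[0,0,0]])-[170,130])*5).round())
E
```

```text
eef_pos: [462.8, -140.9, 46.4]
ee_rot: [0.001, 0.638, 0.77, 0.0]
force: [0.5, 0.4, 3.5]
grip_width: 0.157
grip_force: 39.1
t 20.75 pos [ 462.8 -140.9   46.4] yaw_y 10.65 tilt [ 0.001 -0.001] F [0.5 0.4 3.5] gw 0.157 gf 39.1 q [-0.54  0.44  1.82  0.    0.88 -0.72]
grip_width: 0.159
grip_force: 39.0
grip_width: 0.16
grip_force: 39.0
grip_width: 0.154
grip_force: 39.0
grip_width: 0.159
grip_force: 39.0
t 22.65 pos [467.6 161.5 171.5] yaw_y 0.82 tilt [0. 0.] F [ 0.7 -1.5  0.6] gw 0.159 gf 39.0 q [0.1  0.29 1.66 0.   1.19 0.08]
shift tool mm [  4.1   0.7 124.5]
rz 0.004
[[267. 278.]
 [249. 193.]]
```

View pics/c1.png

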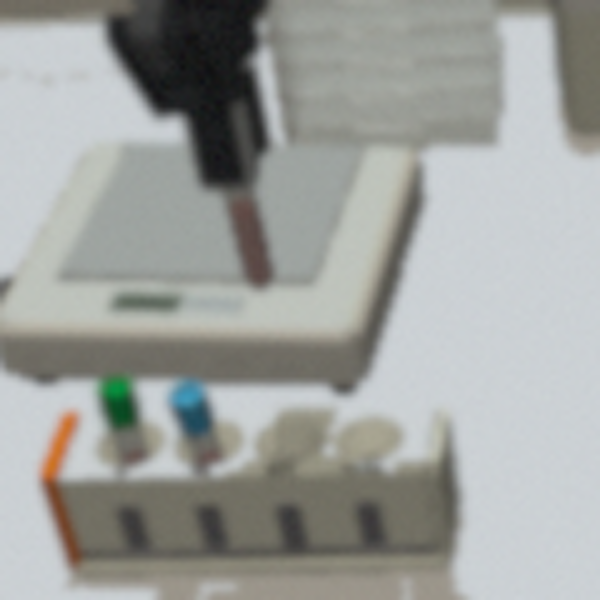

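Red's foot is at (261,283) and the prediction was (267,278), so it is about 2 mm off toward +y, within the funnel. I aim slightly toward −y and insert.

```bash
python3 -m jog '[[0.0028,0.0007,0,0,0,0,0.008],[0,0,0.025,0,0,0,0.008],[0,0,0.025,0,0,0,0.008],[0,0,0.022,0,0,0,0.008],[0,0,0,0,0,0,0.008]]' |tail -3
python3 st.py 468.3 164.6 47 0.6
python3 -m jog '[[0,0,0.01,0,0,0,0.008],[0,0,0.01,0,0,0,0.008],[0,0,0.01,0,0,0,0.008],[0,0,0.006,0,0,0,0.008],[0,0,0,0,0,0,0.008]]' |head -4
python3 st.py 468.3 165.6 47 0.6
```

```text
force: [-0.1, 0.2, 0.4]
grip_width: 0.155
grip_force: 39.0
t 23.2 pos [467.3 161.1  96.9] yaw_y 0.53 tilt [-0.005 -0.001] F [-0.1  0.2  0.4] gw 0.155 gf 39.0 q [ 0.09  0.39  1.74 -0.    1.02  0.09]
shift tool mm [ 3.5  1.2 49.9]
rz -0.001
time_s: 23.7
eef_pos: [468.6, 162.3, 62.2]
ee_rot: [-0.0, 0.703, 0.711, -0.0]
force: [0.7, 2.3, -1.8]
t 23.7 pos [468.6 162.3  62.2] yaw_y 0.63 tilt [-0.001  0.   ] F [ 0.7  2.3 -1.8] gw 0.158 gf 39.0 q [0.1  0.44 1.77 0.   0.93 0.09]
shift tool mm [ 3.3 -0.3 15.2]
rz 0.001
```

```bash
python3 -m jog '[[0.002,0,0.006,0,0,0,0.008],[0,0,0.005,0,0,0,0.008],[0,0,0.0035,0,0,0,0.008],[0,0,0,0,0,0,0.008]]' |head -4
python3 -m jog '[[0,0,0,0,0,0,0.008],[0,0,0,0,0,0,0.045],[0,0,0,0,0,0,0.045],[0,0,0,0,0,0,0.045],[0,0,0,0,0,0,0.045]]' |head -5
python3 -m jog '[[0,0,-0.02,0,0,0,0.045],[0,0,-0.03,0,0,0,0.045],[0,0,-0.035,0,0,0,0.045],[0,0,0,0,0,0,0.045]]' |head -2
python3 -m jog '[[-0.03,0,0,0,0,0,0.045],[-0.045,0,0,0,0,0,0.045],[-0.045,0,0,0,0,0,0.045],[-0.045,0,0,0,0,0,0.045],[-0.04,0,0,0,0,0,0.045]]' |head -2
python3 -m jog '[[-0.03,0,0,0,0,0,0.045],[-0.02,0,0,0,0,-0.0875,0.045],[-0.02,0,0,0,0,-0.0875,0.045],[0,0,0,0,0,0,0.045]]' |head -2
python3 - <<'E'
from h import *
import st;st.rep([455,-108.2,45],10.5)
t=eyes.capture('top');s=eyes.capture('side')
for n,im in(('top',t),('side',s)):
  for c in('green','blue','red'):
    lo,hi=HUE[c]
    for ar,ce,bb,wh in blobs(im,(175,245,198,235),(lo,90,70),(hi,255,255)): print(n,c,round(ar),bb.round(1),wh.round(1),onz(n,bb,81 if n=='top' else 72).round(1))
E
```

```text
time_s: 24.1
eef_pos: [468.5, 164.1, 47.9]
ee_rot: [-0.0, 0.703, 0.711, -0.0]
force: [-0.3, -0.2, 0.2]
time_s: 24.6
eef_pos: [468.7, 164.2, 48.4]
ee_rot: [0.0, 0.703, 0.711, 0.0]
force: [-0.4, 0.2, 0.5]
grip_width: 0.529
time_s: 25.0
eef_pos: [470.8, 164.5, 137.4]
time_s: 25.5
eef_pos: [470.5, -42.7, 132.9]
time_s: 25.9
eef_pos: [473.4, -112.4, 132.8]
t 25.9 pos [ 473.4 -112.4  132.8] yaw_y 10.59 tilt [-0. -0.] F [-0.3 -0.7 -0.6] gw 0.523 gf 0.0 q [-0.47  0.32  1.73 -0.    1.09 -0.66]
shift tool mm [  7.5 -17.3  87.8]
rz 0.002
top green 41 [185.2 218.5] [8.  7.3] [471.4 228.4  81. ]
top blue 49 [199.7 221.2] [9.  7.3] [466.9 198.7  81. ]
top red 25 [215.2 219.5] [7.3 6.7] [471.3 167.7  81. ]
side green 47 [193.  209.8] [ 6.3 10. ] [469.3 231.6  72. ]
side blue 52 [207.5 211. ] [ 7.3 10.3] [465.4 201.6  72. ]
```

```bash
python3 -m jog '[[0.007,-0.0165,0,0,0,0,0.045],[0,0,0,0,0,0,0.045],[0,0,0.03,0,0,0,0.045],[0,0,0.024,0,0,0,0.045],[0,0,0,0,0,0,0.045]]' |head -2
python3 st.py 456 -108.5 45 10.5
python3 -m jog '[[0,0,0.02,0,0,0,0.045],[0,0,0.0135,0,0,0,0.045],[0,0,0,0,0,0,0.045]]' |head -4
python3 st.py 456 -108.5 45 10.5
```

```text
time_s: 26.5
eef_pos: [454.9, -105.5, 77.2]
t 26.5 pos [ 454.9 -105.5   77.2] yaw_y 10.65 tilt [-0.004  0.002] F [-0.4 -0.4  1.8] gw 0.525 gf 0.0 q [-0.48  0.36  1.84  0.    0.94 -0.67]
shift tool mm [-3.2  0.7 32.1]
rz 0.003
time_s: 26.8
eef_pos: [455.9, -106.3, 45.6]
ee_rot: [-0.001, 0.638, 0.77, -0.0]
force: [0.1, -0.0, 0.6]
t 26.8 pos [ 455.9 -106.3   45.6] yaw_y 10.65 tilt [-0.001  0.001] F [ 0.1 -0.   0.6] gw 0.524 gf 0.0 q [-0.48  0.42  1.86  0.    0.86 -0.67]
shift tool mm [-2.1 -0.3  0.6]
rz 0.003
```

```bash
python3 -m jog '[[-0.002,0,0,0,0,0,0.045],[0,0,0,0,0,0,0.01],[0,0,0,0,0,0,0.01],[0,0,0,0,0,0,0.008],[0,0,0,0,0,0,0.008]]' |tail -5
python3 -m jog '[[0,0,0,0,0,0,0.008],[0,0,-0.008,0,0,0,0.008],[0,0,-0.012,0,0,0,0.008],[0,0,-0.015,0,0,0,0.008],[0,0,-0.02,0,0,0,0.008]]' | tail -2
python3 -m jog '[[0,0,-0.025,0,0,0,0.008],[0,0,-0.025,0,0,0,0.008],[0,0,-0.02,0,0,0,0.008],[0,0,0,0,0,0.0875,0.008],[0,0,0,0,0,0.0875,0.008]]' | tail -2
python3 -m jog '[[0.02,0.003,0,0,0,0,0.008],[0.04,0.003,0,0,0,0,0.008],[0.045,0.003,0,0,0,0,0.008],[0.045,0.003,0,0,0,0,0.008],[0.045,0.003,0,0,0,0,0.008]]' |tail -2
python3 -m jog '[[0.025,0,0,0,0,0,0.008],[0.015,0,0,0,0,0,0.008],[0,0,0,0,0,0,0.008]]' |tail -2
python3 st.py 468.7 133.6 47 0.6
python3 - <<'E'
from h import *
im=eyes.capture('side');cv2.imwrite('pics/d1.png',cv2.resize(im[130:250,170:290,::-1],None,fx=5,fy=5,interpolation=2))
P=np.array(sense()['eef_pos']);print(((proj('side',[P+[0,0,-39],P+[0,0,0]])-[170,130])*5).round())
E
```

```text
eef_pos: [456.6, -109.0, 46.4]
ee_rot: [0.001, 0.638, 0.77, 0.0]
force: [-0.5, 0.1, 4.9]
grip_width: 0.157
grip_force: 39.0
grip_width: 0.157
grip_force: 39.0
grip_width: 0.156
grip_force: 39.0
grip_width: 0.155
grip_force: 39.0
grip_width: 0.157
grip_force: 39.0
t 29.1 pos [468.3 127.9 171.5] yaw_y 0.78 tilt [0. 0.] F [-0.  -0.6  0.3] gw 0.157 gf 39.0 q [0.02 0.27 1.68 0.   1.19 0.01]
shift tool mm [  5.7   0.5 124.5]
rz 0.003
[[355. 276.]
 [340. 190.]]
```

View pics/d1.png

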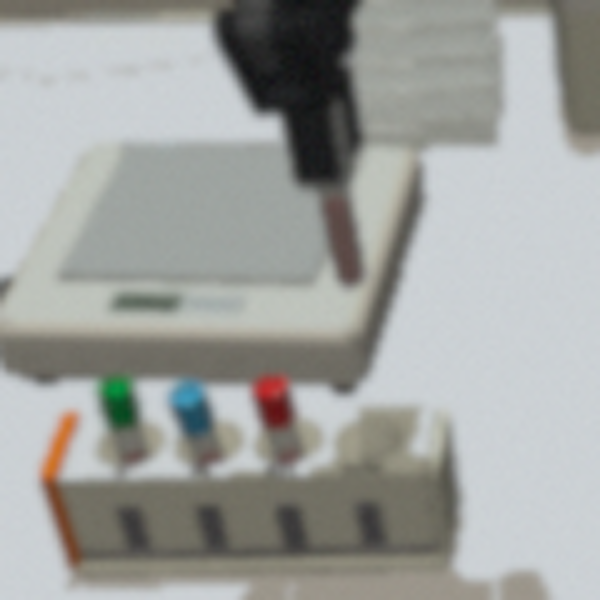

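Green, blue and red stand in wells 1–3. Purple's foot is at (351,280) against a predicted (355,276), about 1.5 mm off. Insert it.

```bash
python3 -m jog '[[0.005,0.0005,0,0,0,0,0.008],[0,0,0.025,0,0,0,0.008],[0,0,0.025,0,0,0,0.008],[0,0,0.022,0,0,0,0.008],[0.0005,0,0,0,0,0,0.008]]' |tail -3
python3 -m jog '[[0,0,0.01,0,0,0,0.008],[0,0,0.01,0,0,0,0.008],[0,0,0.01,0,0,0,0.008],[0,0,0.006,0,0,0,0.008],[0,0,0,0,0,0,0.008]]' |head -4
python3 st.py 468.7 132.8 47 0.6
```

```text
force: [0.0, 0.4, 0.7]
grip_width: 0.162
grip_force: 39.1
time_s: 30.15
eef_pos: [469.0, 131.9, 62.2]
ee_rot: [-0.0, 0.703, 0.711, -0.0]
force: [0.2, -0.4, -0.3]
t 30.15 pos [469.  131.9  62.2] yaw_y 0.63 tilt [-0.001  0.   ] F [ 0.2 -0.4 -0.3] gw 0.159 gf 39.1 q [0.03 0.42 1.8  0.   0.92 0.02]
shift tool mm [ 0.9 -0.3 15.2]
rz 0.0
```

```bash
python3 -m jog '[[0.0005,0,0.006,0,0,0,0.008],[0,0,0.005,0,0,0,0.008],[0,0,0.0035,0,0,0,0.008],[0,0,0,0,0,0,0.008]]' |head -4
python3 -m jog '[[0,0,0,0,0,0,0.008],[0,0,0,0,0,0,0.045],[0,0,0,0,0,0,0.045],[0,0,0,0,0,0,0.045],[0,0,0,0,0,0,0.045]]' |head -5
python3 -m jog '[[0,0,-0.02,0,0,0,0.045],[0,0,-0.03,0,0,0,0.045],[0,0,-0.045,0,0,0,0.045],[0,0,-0.03,0,0,0,0.045],[0,0,0,0,0,0,0.045]]' |head -2
python3 -m jog '[[-0.04,0,0,0,0,0,0.045],[-0.045,0,0,0,0,0,0.045],[-0.045,0,0,0,0,0,0.045],[-0.045,0,0,0,0,0,0.045],[-0.04,0,0,0,0,0,0.045]]' |head -2
python3 - <<'E'
from h import *
import st;st.rep()
t=eyes.capture('top');s=eyes.capture('side')
for n,im in(('top',t),('side',s)):
  for c in HUE:
    lo,hi=HUE[c]
    for ar,ce,bb,wh in blobs(im,(175,252,198,235),(lo,70,70),(hi,255,255)): print(n,c,round(ar),bb.round(1),wh.round(1),onz(n,bb,81 if n=='top' else 72).round(1))
cv2.imwrite('pics/e1.png',cv2.resize(np.vstack([s[190:260,165:345,::-1],t[195:265,165:345,::-1]]),None,fx=4,fy=4,interpolation=2))
E
```

```text
time_s: 30.55
eef_pos: [469.0, 132.3, 47.9]
ee_rot: [-0.0, 0.703, 0.711, -0.0]
force: [-0.5, -0.3, 0.0]
time_s: 31.05
eef_pos: [469.2, 132.3, 48.4]
ee_rot: [0.0, 0.703, 0.711, 0.0]
force: [-0.5, -0.8, 0.7]
grip_width: 0.533
time_s: 31.55
eef_pos: [471.0, 132.5, 177.3]
time_s: 32.05
eef_pos: [470.9, -84.5, 172.6]
t 32.05 pos [470.9 -84.5 172.6] yaw_y 0.6 tilt [-0.001  0.   ] F [ 0.4  0.8 -0.8] gw 0.527 gf 0.0 q [-0.42  0.26  1.7  -0.    1.19 -0.43]
top green 45 [185.  218.5] [8.3 7.3] [471.4 228.8  81. ]
top blue 55 [199.5 221. ] [9.3 7.7] [467.3 199.1  81. ]
top red 31 [215.5 219.5] [8.7 7.3] [471.3 167.1  81. ]
top purple 41 [231.7 220.3] [7.7 7. ] [470.6 134.4  81. ]
side green 54 [193.  209.8] [ 7.  10.7] [469.3 231.6  72. ]
side blue 60 [207.3 211. ] [ 7.7 11. ] [465.4 201.9  72. ]
side purple 36 [239.8 209.7] [6. 9.] [468.6 137.8  72. ]
```

View pics/e1.png

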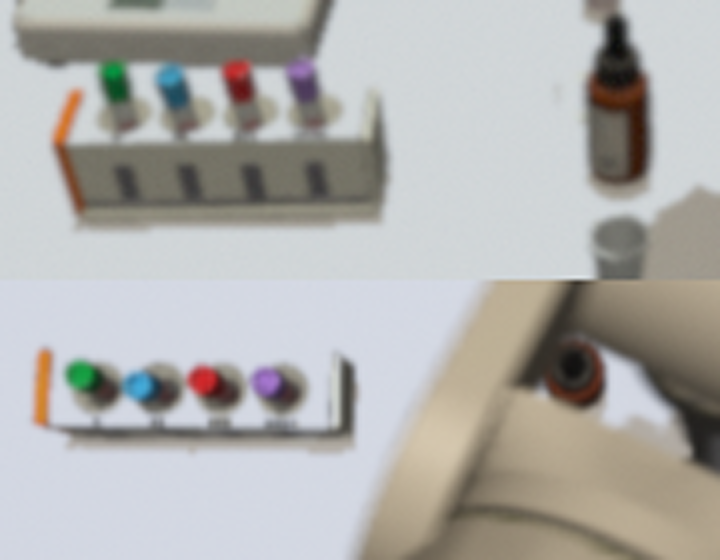

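All four tubes stand in the carrier in the order green, blue, red, purple from its orange end. Their cap heights are equal, and the bottle and cup have not moved. Handing in.

```bash
python3 -c "
from rig import finish_job;print(finish_job())"
```

```text
the job is handed in; nothing more can be done
None
```

The job is handed in: the green, blue, red and purple tubes stand upright and fully down in carrier wells 1–4, counted from its orange end, after about 32 s; on the first try at green the closed fingers pressed on its cap with about 6 N, without visibly disturbing it.

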